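Dip the ink-level probe through the canister's gauge sleeve

TASK

Lift the orange-handled ink-level probe up and off its forked hook and lower its steel rod, upright, through the brass gauge sleeve of the blue ink canister until the sleeve's mouth lies within the red band on the rod. The rod must never touch the canister or the walls of the sleeve: hold it still in the middle of the sleeve for about two seconds and finish while still holding it there. Leave the other things on the bench where they are.

Things in the scene. Friction and masses are not known exactly. Their poses are not given: they have to be found in the camera images.
- probe_grip (a point): Centre of the probe's orange handle, an upright square bar 22 x 22 mm, 54 mm tall (27 mm above and below this point); x and y are normal to its flat faces, z is up along the rod. Under it: a round steel flange, 34 mm diameter, 5 mm thick, its underside 32 mm below this point, by which the probe hangs upright in the hook's fork; then the straight steel rod on the same axis.
- probe_tip (a point): Lower end of the probe's steel rod, on its axis, 162 mm below the handle's centre; z is up along the rod. The rod is 9 mm in diameter and runs 130 mm from the flange's underside to here.
- probe_band (a point): Middle of the red band on the rod, on the rod's axis: 68 mm above the rod's tip and 94 mm below the handle's centre. The band is 24 mm long (56 to 80 mm above the tip).
- probe: The probe as a whole, about 0.12 kg; its origin is the rod's tip, z up along the rod.
- hook_pocket (a point): Fixed forked hook (blue post, dark base): middle of the fork, on top of its two level tines, 165 mm above the bench, where the flange rests. x points to the post (60 mm away, no higher than the tines); -x is the open front. The tines run along x, 8 mm wide, 14 mm apart, and end in upturned stubs 10 mm high, 23 to 29 mm to the front. Lifted 15 mm or more, the probe comes out to the front.
- gauge_mouth (a point): Centre of the mouth (top rim) of the brass gauge sleeve on the fixed blue ink canister, 116 mm above the bench; z is up. The bore is straight, upright, 20 mm in diameter, 36 mm deep; beneath it the canister is hollow down to 4 mm above the bench. The sleeve is 32 mm in outer diameter and stands 30 mm above the canister's steel lid (86 mm diameter).
- canister: The blue ink canister with its steel lid and brass sleeve, fixed to the bench; origin at the centre of its underside. Its place among the three canisters changes.
- can_red: Red ink canister with a black screw cap and no sleeve, 86 mm diameter, 108 mm tall; leave alone. Origin at the centre of its underside.
- can_yellow: Yellow ink canister, otherwise like the red one; leave alone. Origin at the centre of its underside.
- bottle: White plastic bottle with blue cap, 52 mm diameter, 130 mm tall; leave alone. Origin under its centre.
- jar: Amber glass jar, 60 mm diameter, 70 mm tall; leave alone. Origin under its centre.
- knife: Ink spatula, 210 mm long, lying along its x axis; leave alone.
- roller: Hand ink roller with black rubber roll and wooden handle, about 160 mm long, 48 mm high; leave alone.
- wood_block: Wooden spacing block 90 x 35 x 23 mm; leave alone. Origin under its centre.
- loupe: Small black loupe, 40 mm diameter, 31 mm tall; leave alone. Origin under its centre.

How it is judged:
By the outcome, as a careful person would: the job done as asked, in the order asked, and still so for the second after the job is handed in, while the arm keeps its last pose, push and grip.
It also fails if it takes over 61 s, if anything falls off the work surface, if the arm or the gripper's body presses on something with over 40 N, if the wrist force passes 120 N, or if a joint passes its speed limit or range.

ROBOT

A 7-joint arm with a two-finger parallel gripper is mounted at the origin on the work surface. World frame = base frame: x ahead of the robot, y to its left, z up, the work surface at z = 0. Lengths are in m, angles in degrees, forces in N, time in s.
With the tool pointing down it reaches from about 0.4 to 0.875 m from the base axis. Payload 19.3 kg.
Tool frame: the origin (TCP) lies between the finger pads; the fingertips stand 8 mm ahead of it and the grasp point (between the pads) lies 11 mm behind it; z points along the fingers, y is the line along which they close (so a half turn about z gives the same grasp; the last joint's range is limited). The gripper opens to 85 mm and grips with 20 to 120 N. Pads are 22 mm wide; open, the fingers measure 114 mm over their backs; the gripper's body (76 mm by 85 mm) begins 54 mm behind the grasp point. The pads swing forward as they close: fully open they stand 13 mm farther back than shut.
Start: joints at [-75.184, 29.874, -2.08, 91.645, 1.215, 58.505, -6.463], TCP at [0.202, 0.592, 0.239] pointing down, gripper open.
Joint ranges: [-166.77, 166.77], [-17.47, 122.26], [-85.68, 81.53], [9.62, 139.38], [-72.42, 252.41], [9.2, 110.78], [-144.41, 144.41]. Speed limits (degrees/s): [108.29, 108.29, 136.94, 136.94, 172.46, 172.46, 172.46].

INTERFACE

Orientations are given as a 3x3 rotation matrix whose columns are the frame's x, y, z axes.
In Python, from bench import get_obs, get_image, calibration, finish_job, spot_in gives the robot as it stands.
- The arm moves only by the shell command python3 -m jog 'ROWS' [OPENING] [FORCE]. ROWS is JSON, a list of rows, each an object with "dp": the shift along the world's x, y, z in m, a list of three; "twist": the turn, a rotation vector about the world's x, y, z in units of 8 degrees (1.0 is 8 degrees), a list of three. A call has 1 to 5 rows; each row is the pose to reach, as a shift and turn from the pose commanded when the call began; what a row does not reach only later rows make up. A row lasts 1/8 s, in which the tool goes at most 62.5 mm and 10.7 degrees, less where a joint would pass 70% of its speed; a pose out of reach is approached as far as the arm can. A call with a gripper value outside its range is refused whole. OPENING is the finger opening in m, from 0 to 0.0854, set as the call begins (- or left out, the last holds). The fingers move at their own pace and stop on an object; FORCE is the grip in N (left out, the last holds). Time passes only in rows, so rows that repeat a pose let the fingers close. It gives the time, the measured TCP pose, the force, the opening and the grip force at its end, in the units of the state.
- get_obs(): the state, without advancing time (a new reading comes with each control period).
- get_image(name): name is "scene" or "top" or "wrist"; returns (picture, depth): 384x512x3 uint8, red, green, blue; 384x512 float32, m along the optical axis (not along the pixel's ray), 0 where there is no reading.
- calibration(name): a dict with "mtx" (3x3 intrinsics, pixels), "R" (3x3) and "t" (3): a world point X has camera coordinates R X + t. Camera axes: x right, y down, z forward; pixel columns grow to the right and rows downward; lengths in m; the calibration is good to about 2 mm. The wrist camera is an equidistant fisheye: a pixel r from the principal point sees the ray r / f radians off the axis. A picture is of the moment at which its call begins: read the wrist's pose just before it. calibration takes no time and is no camera call; for the wrist camera it gives the pose at the moment of the call.
- finish_job(): hands the job in; it is judged then, once.
Trained networks look in the newest picture that a camera, given by its name, has taken for a name from the list of things; names that differ only in an ending like _2 or _b are one class to them, and where a whole thing is asked for, a point or a joint stands for the part that bears it (a point fixed in the world has none). Each returns a list of dicts, best first, with "score" (0 to 1); they miss things now and then, are a little off and sometimes report something else, mostly with a low value. They report only what shows in the picture. A call takes as long as a camera call.
- spot_in(thing, camera): "point" ([x, y, z] in m, in world coordinates, good to about 4 mm: the middle of the surface that is visible of it).
The state is a dict: "time_s": time; "joints": joint angles; "joint_velocities": joint speeds; "tau": joint torques, N m; "eef_pos": TCP position; "tcp_rot": TCP orientation; "ft_force": force on the tool from outside, world axes, zero at the start; "torque": the same for the moment, N m; "width": finger opening in m; "gripper_force": force on a finger pad.
Only numpy, scipy, OpenCV 4.12 (cv2) and the standard library are available. Lean on these libraries where they do the work, as an engineer would, in place of code of your own. Each camera call takes 0.05 s, during which the arm holds its last target. There are 200 camera calls.

## Working session

There is one attempt and no reset: what is moved stays moved. The work goes in short steps, Python scripts to look and compute and a shell command to move; the robot and the scene stay as the last step left them, time stands still between calls to the robot, and variables do not carry over. Pictures are saved under pics/ and viewed, at most 10 in all, crops included, and the job is handed in when it is done.

```bash
mkdir -p pics; ls; python3 - <<'E'
from bench import *
import cv2,numpy as np
o=get_obs();print(o['time_s'],o['eef_pos'],o['tcp_rot'],o['width'],o['ft_force'])
ims=[]
for c in("scene","top"):
    p,d=get_image(c);ims.append(p)
    cv2.imwrite(f"pics/{c}0.png",p[:,:,::-1]); np.savez(f"{c}0.npz",p=p,d=d)
    k=calibration(c);print(c,(-np.array(k["R"]).T@k["t"]).round(3))
    for n in("probe_grip","gauge_mouth","hook_pocket","canister"):
        print(n,[(np.round(r["point"],4).tolist(),round(r["score"],2)) for r in spot_in(n,c)[:2]])
E
```

```text
pics
0.0 [0.20177288 0.59119028 0.23872314] [[-9.46407932e-01  3.22973578e-01 -3.07888627e-04]
 [ 3.22973719e-01  9.46407307e-01 -1.08871855e-03]
 [-6.02392789e-05 -1.12981180e-03 -9.99999360e-01]] 0.08530141637891792 [ 0.18593705 -0.25654813  0.33297579]
scene [1.288 0.211 0.831]
probe_grip [([0.5221, -0.2364, 0.192], 0.74)]
gauge_mouth [([0.6453, 0.1404, 0.0889], 0.65)]
hook_pocket [([0.5701, -0.2126, 0.0151], 0.69)]
canister [([0.6497, 0.1443, 0.0867], 0.68), ([0.5167, -0.2354, 0.1912], 0.63)]
top [0.318 0.066 1.254]
probe_grip [([0.5107, -0.2406, 0.1985], 0.6)]
gauge_mouth [([0.6145, 0.1387, 0.0829], 0.56), ([0.4568, 0.2614, 0.0871], 0.22)]
hook_pocket [([0.5401, -0.2209, 0.0123], 0.67), ([0.7806, -0.1263, 0.0417], 0.45)]
canister [([0.6129, 0.1377, 0.0861], 0.58)]
```

View pics/scene0.png

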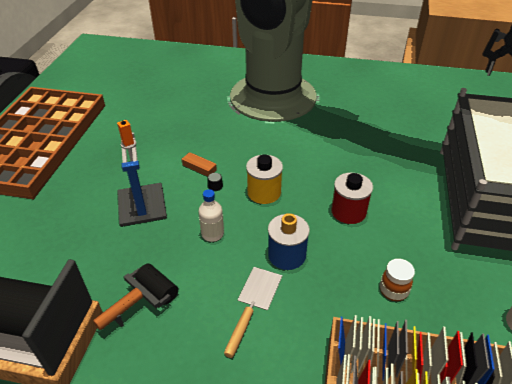

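View pics/top0.png

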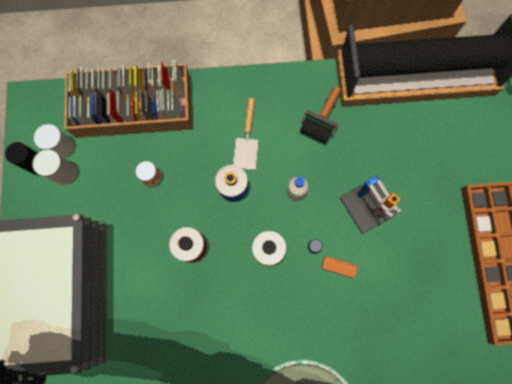

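The scene view shows the probe's handle at (125,130) on the hook, and the blue canister's brass sleeve at (288,220). In the top view the handle is at (391,199), the post at (372,183) and the sleeve at (231,179). Next I'll localise these by colour and depth.

```bash
cat > h.py <<'E'
import numpy as np,cv2
from bench import *
def cloud(c,d):
    k=calibration(c);v,u=np.mgrid[:384,:512]
    K=np.array(k["mtx"]);X=np.stack([(u-K[0,2])/K[0,0]*d,(v-K[1,2])/K[1,1]*d,d],-1)
    return (X-np.array(k["t"]))@np.array(k["R"])   # R^T (X-t)
def proj(c,P):
    k=calibration(c);x=np.array(P)@np.array(k["R"]).T+np.array(k["t"]);x=x@np.array(k["mtx"]).T
    return x[...,:2]/x[...,2:]
def toplane(c,uv,z):
    k=calibration(c);R=np.array(k["R"]);o=-R.T@k["t"]
    r=np.c_[np.reshape(uv,(-1,2)),np.ones(len(np.reshape(uv,(-1,2))))]@np.linalg.inv(k["mtx"]).T@R
    return o+r*((z-o[2])/r[:,2])[:,None]
E
python3 - <<'E'
from h import *
for c in("scene","top"):
    f=np.load(c+"0.npz");p,d=f["p"],f["d"];W=cloud(c,d)
    hsv=cv2.cvtColor(p,cv2.COLOR_RGB2HSV)
    m=(hsv[...,0]>4)&(hsv[...,0]<28)&(hsv[...,1]>120)&(d>0)
    for n,ce,r,z0 in(("handle",(.515,-.238),.05,.15),("sleeve",(.635,.14),.05,.08)):
        s=m&(np.hypot(W[...,0]-ce[0],W[...,1]-ce[1])<r)&(W[...,2]>z0)
        Q=W[s];v,u=np.nonzero(s)
        print(c,n,len(Q),"z",np.percentile(Q[:,2],[2,50,98]).round(4),"mean",Q.mean(0).round(4),"px",u.min(),u.max(),v.min(),v.max())
        zt=.224 if n=="handle" else .116
        T=Q[Q[:,2]>zt-.006]; 
        if len(T):print("  top pts",len(T),T.mean(0).round(4),T.min(0).round(4),T.max(0).round(4))
    s=(d>0)&(np.hypot(W[...,0]-.55,W[...,1]+.22)<.1)&(W[...,2]>.15)&~m
    Q=W[s];print("tines",len(Q),Q.min(0).round(3),Q.max(0).round(3))
    b=(hsv[...,0]>100)&(hsv[...,0]<125)&(hsv[...,1]>150)&s|((hsv[...,0]>100)&(hsv[...,0]<125)&(hsv[...,1]>150)&(np.hypot(W[...,0]-.55,W[...,1]+.22)<.1)&(d>0))
    Q=W[b];print("blue",len(Q),Q.mean(0).round(3),Q[Q[:,2]>.13].mean(0).round(3))
    g=(hsv[...,2]<110)&(hsv[...,1]<80)&(W[...,2]<.03)&(np.hypot(W[...,0]-.56,W[...,1]+.2)<.11)&(d>0)
    Q=W[g];rc=cv2.minAreaRect(Q[:,:2].astype(np.float32));print("base",len(Q),rc,cv2.boxPoints(rc).round(3).tolist())
k=np.load("top0.npz")["p"];s=np.load("scene0.npz")["p"]
a=cv2.resize(k[160:245,330:420],None,fx=5,fy=5);b=cv2.resize(s[110:230,95:180],None,fx=4,fy=4)
im=np.zeros((500,800,3),np.uint8);im[:a.shape[0],:a.shape[1]]=a;im[:b.shape[0],455:455+b.shape[1]]=b
cv2.imwrite("pics/crop1.png",im[:,:,::-1])
E
```

```text
scene handle 284 z [0.1745 0.2058 0.2274] mean [ 0.5194 -0.2405  0.2045] px 117 133 120 146
  top pts 87 [ 0.5171 -0.2424  0.2244] [ 0.5026 -0.26    0.2185] [ 0.5282 -0.2305  0.2293]
scene sleeve 263 z [0.0891 0.1094 0.1193] mean [0.6259 0.1386 0.1077] px 281 296 213 233
  top pts 130 [0.6233 0.1381 0.1156] [0.6052 0.1239 0.1103] [0.6383 0.1528 0.1204]
tines 375 [ 0.483 -0.264  0.15 ] [ 0.589 -0.197  0.229]
blue 526 [ 0.578 -0.213  0.108] [ 0.577 -0.214  0.158]
base 1395 ((0.5402394533157349, -0.2313845455646515), (0.12398570030927658, 0.10963328182697296), 26.22809600830078) [[0.46000000834465027, -0.20999999344348907], [0.5090000033378601, -0.30799999833106995], [0.6200000047683716, -0.2529999911785126], [0.5720000267028809, -0.1550000011920929]]
top handle 137 z [0.1824 0.2225 0.2274] mean [ 0.5107 -0.2367  0.2152] px 384 399 193 207
  top pts 88 [ 0.5123 -0.2393  0.224 ] [ 0.4998 -0.2526  0.2185] [ 0.5264 -0.2264  0.2288]
top sleeve 85 z [0.0892 0.1147 0.1207] mean [0.62   0.1419 0.1116] px 225 235 172 184
  top pts 62 [0.6186 0.1415 0.1156] [0.6051 0.129  0.1101] [0.634  0.1552 0.1208]
tines 401 [ 0.48  -0.267  0.154] [ 0.587 -0.193  0.229]
blue 97 [ 0.571 -0.208  0.131] [ 0.574 -0.209  0.164]
base 1270 ((0.540919303894043, -0.22993040084838867), (0.12196431308984756, 0.11598353087902069), 24.874109268188477) [[0.460999995470047, -0.2029999941587448], [0.5099999904632568, -0.30799999833106995], [0.6209999918937683, -0.25699999928474426], [0.5720000267028809, -0.15199999511241913]]
```

View pics/crop1.png

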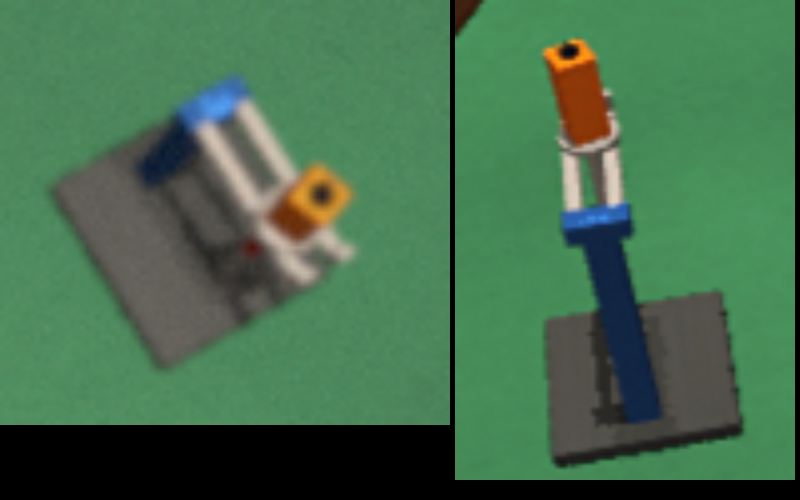

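The crop shows the upright handle on the two tines. The handle top is centred near crop pixel (322,195) and turned about 45°, and the fork opens away from the blue post with a yaw of about 25°. The coarse handle position is (0.515, -0.241) and the sleeve is at about (0.621, 0.140). Moving to above the probe.

```bash
python3 -m jog '[{"dp":[0.042,-0.042,0.02],"twist":[0,0,-0.6]},{"dp":[0.084,-0.084,0.04],"twist":[0,0,-1.2]},{"dp":[0.126,-0.126,0.06],"twist":[0,0,-1.8]},{"dp":[0.168,-0.168,0.06],"twist":[0,0,-2.5]},{"dp":[0.21,-0.21,0.06],"twist":[0,0,-3.2]}]'
python3 -m jog '[{"dp":[0.01,-0.062,0],"twist":[0,0,0]},{"dp":[0.02,-0.124,0],"twist":[0,0,0]},{"dp":[0.03,-0.186,0],"twist":[0,0,0]},{"dp":[0.04,-0.248,0],"twist":[0,0,0]},{"dp":[0.05,-0.305,0],"twist":[0,0,0]}]'
python3 -m jog '[{"dp":[0.01,-0.061,0],"twist":[0,0,0]},{"dp":[0.02,-0.122,0],"twist":[0,0,0]},{"dp":[0.03,-0.183,0],"twist":[0,0,0]},{"dp":[0.04,-0.244,0],"twist":[0,0,0]},{"dp":[0.052,-0.3,0],"twist":[0,0,0]}]'
python3 -m jog '[{"dp":[0,-0.015,0],"twist":[0,0,0]},{"dp":[0,-0.015,0],"twist":[0,0,0]}]'
python3 - <<'E'
from h import *
o=get_obs();print(o['time_s'],o['eef_pos'],o['tcp_rot'],o['joints'])
k=calibration("wrist");p,d=get_image("wrist")
R=np.array(k["R"]);print(k["mtx"],(-R.T@k["t"]).round(3),R.round(2))
np.savez("w1.npz",p=p,d=d,R=R,t=k["t"],K=k["mtx"]);cv2.imwrite("pics/w1.png",p[:,:,::-1])
E
```

```text
time_s: 1.12
eef_pos: [0.413, 0.3801, 0.2998]
tcp_rot: [[-0.712, 0.702, 0.001], [0.702, 0.712, 0.001], [0.0, 0.001, -1.0]]
ft_force: [0.6, 0.2, -0.9]
width: 0.0852
gripper_force: 0.0
time_s: 1.75
eef_pos: [0.4619, 0.0744, 0.2996]
tcp_rot: [[-0.714, 0.7, 0.001], [0.7, 0.714, 0.0], [-0.0, 0.001, -1.0]]
ft_force: [1.0, -0.2, -0.1]
width: 0.0855
gripper_force: 0.0
time_s: 2.38
eef_pos: [0.5139, -0.2257, 0.2995]
tcp_rot: [[-0.714, 0.7, 0.001], [0.7, 0.714, -0.0], [-0.0, 0.0, -1.0]]
ft_force: [1.5, 1.3, 0.0]
width: 0.0854
gripper_force: 0.0
time_s: 2.62
eef_pos: [0.5135, -0.239, 0.2991]
tcp_rot: [[-0.713, 0.701, -0.0], [0.701, 0.713, 0.0], [0.0, -0.0, -1.0]]
ft_force: [0.1, 0.2, -0.9]
width: 0.0853
gripper_force: 0.0
2.625 [ 0.51350585 -0.23895595  0.29908523] [[-7.12913201e-01  7.01252143e-01 -4.46438983e-04]
 [ 7.01252181e-01  7.12913298e-01  9.18732911e-05]
 [ 3.82698630e-04 -2.47568628e-04 -9.99999896e-01]] [  0.84745204  22.63910836  24.91985309  97.50729099 -10.5580232
  62.20584657  74.50124993]
[[297.31863964   0.         250.47536795]
 [  0.         297.31863964 190.90007768]
 [  0.           0.           1.        ]] [ 0.455 -0.18   0.433] [[ 0.7   0.71 -0.  ]
 [ 0.67 -0.66  0.32]
 [ 0.23 -0.23 -0.95]]
```

View pics/w1.png

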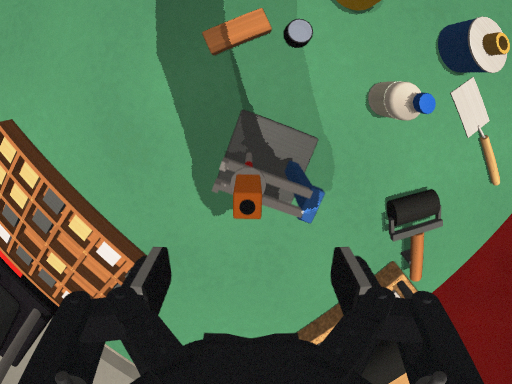

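The wrist view shows the handle's top at about (247,207), nearly square to the gripper, with the fork below it and the blue post at (310,192). I'll measure its centre and yaw with the fisheye model.

```bash
cat >> h.py <<'E'
def wray(f,uv):
    K=f["K"];q=(np.reshape(uv,(-1,2))-K[:2,2])/K[0,0];r=np.linalg.norm(q,axis=1,keepdims=True)+1e-9
    return np.c_[q/r*np.sin(r),np.cos(r)]@f["R"],-f["R"].T@f["t"]
def wplane(f,uv,z):
    r,o=wray(f,uv);return o+r*((z-o[2])/r[:,2])[:,None]
E
python3 - <<'E'
from h import *
f=np.load("w1.npz");p=f["p"];hsv=cv2.cvtColor(p,cv2.COLOR_RGB2HSV)
print(hsv[185,247],hsv[214,240],hsv[212,257])
o=(hsv[...,0]<20)&(hsv[...,1]>150);o[:160]=0;o[230:]=0;o[:,:225]=0;o[:,270:]=0
t=o&(hsv[...,2]>(int(hsv[185,247,2])+int(hsv[214,240,2]))//2)
t=cv2.morphologyEx(t.astype(np.uint8),cv2.MORPH_CLOSE,np.ones((11,11)))
t=cv2.morphologyEx(t,cv2.MORPH_OPEN,np.ones((5,5)))
v,u=np.nonzero(t);P=wplane(f,np.c_[u,v],.224)
print(len(u),u.min(),u.max(),v.min(),v.max())
rc=cv2.minAreaRect((P[:,:2]*1000).astype(np.float32));print("top face",rc,P.mean(0))
R=get_obs()["tcp_rot"];print("tool y yaw",np.degrees(np.arctan2(R[1][1],R[0][1])))
print("tcp",get_obs()["eef_pos"])
E
```

```text
[ 12 213 129] [ 12 221 167] [ 11 217 166]
451 234 260 193 217
top face ((512.2606811523438, -240.53079223632812), (20.012828826904297, 19.57782745361328), 45.48683547973633) [ 0.51132789 -0.23953091  0.224     ]
tool y yaw 45.567787145895664
tcp [ 0.51375886 -0.23770219  0.2991399 ]
```

```bash
python3 -m jog '[{"dp":[0,-0.002,-0.04],"twist":[0,0,0]},{"dp":[0,-0.002,-0.075],"twist":[0,0,0]},{"dp":[0,-0.002,-0.1],"twist":[0,0,0]},{"dp":[0,-0.002,-0.108],"twist":[0,0,0]},{"dp":[0,-0.002,-0.108],"twist":[0,0,0]}]' 0.05
python3 -m jog '[{"dp":[0,0,0],"twist":[0,0,0]},{"dp":[0,0,0],"twist":[0,0,0]},{"dp":[0,0,0],"twist":[0,0,0]},{"dp":[0,0,0],"twist":[0,0,0]},{"dp":[0,0,0],"twist":[0,0,0]}]' 0.01 60
```

```text
time_s: 3.3
eef_pos: [0.5141, -0.2396, 0.1917]
tcp_rot: [[-0.715, 0.699, 0.0], [0.699, 0.715, 0.0], [0.0, 0.0, -1.0]]
ft_force: [0.1, 0.2, 0.6]
width: 0.0503
gripper_force: 0.0
time_s: 3.92
eef_pos: [0.5143, -0.2405, 0.1923]
tcp_rot: [[-0.714, 0.7, 0.002], [0.7, 0.714, -0.0], [-0.001, 0.001, -1.0]]
ft_force: [-0.5, 3.1, 7.8]
width: 0.0212
gripper_force: 58.2
```

```bash
python3 -m jog '[{"dp":[0,0,0.01],"twist":[0,0,0]},{"dp":[0,0,0.025],"twist":[0,0,0]},{"dp":[0,0,0.045],"twist":[0,0,0]},{"dp":[0,0,0.075],"twist":[0,0,0]},{"dp":[0,0,0.105],"twist":[0,0,0]}]'
python3 -m jog '[{"dp":[0,0,0.03],"twist":[0,0,0]},{"dp":[0,0,0.06],"twist":[0,0,0]},{"dp":[0,0,0.07],"twist":[0,0,0]},{"dp":[0,0,0.07],"twist":[0,0,0]},{"dp":[0,0,0.07],"twist":[0,0,0]}]'
python3 - <<'E'
from h import *
print(get_obs()["joints"].round(1))
ims=[]
for c in("scene","top"):
    p,d=get_image(c);np.savez(c+"1.npz",p=p,d=d);ims.append(p)
k=calibration("wrist");w,d=get_image("wrist");np.savez("w2.npz",p=w,d=d,R=k["R"],t=k["t"],K=k["mtx"])
im=np.hstack([cv2.resize(ims[0][40:240,60:260],(400,400)),cv2.resize(w,(400,300))[:].repeat(1,0) if 0 else cv2.copyMakeBorder(cv2.resize(w,(400,300)),0,100,0,0,0)])
cv2.imwrite("pics/lift.png",im[:,:,::-1])
E
```

```text
time_s: 4.55
eef_pos: [0.5137, -0.2406, 0.2983]
tcp_rot: [[-0.714, 0.7, 0.001], [0.7, 0.714, -0.0], [-0.001, 0.0, -1.0]]
ft_force: [-0.5, -0.7, -0.9]
width: 0.0215
gripper_force: 58.8
time_s: 5.18
eef_pos: [0.5135, -0.2403, 0.3653]
tcp_rot: [[-0.714, 0.7, -0.001], [0.7, 0.714, 0.0], [0.001, -0.001, -1.0]]
ft_force: [-0.4, -0.3, -2.9]
width: 0.0211
gripper_force: 59.0
[-0.  19.7 26.1 91.8 -9.  70.7 73.4]
```

View pics/lift.png

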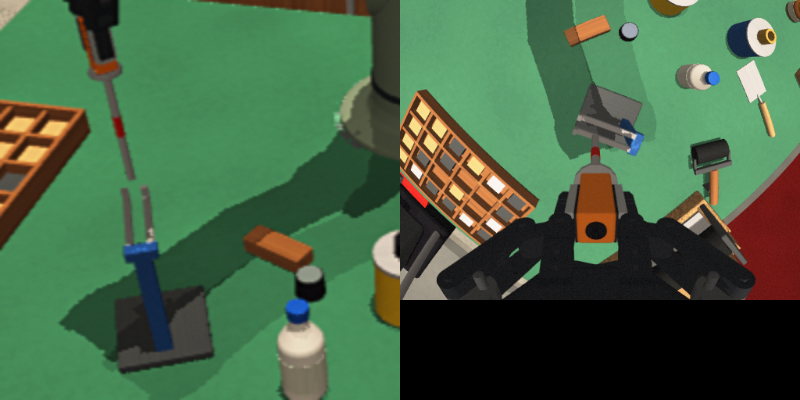

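The probe is held upright and clear of the fork, with its rod tip near (130,180) in the left crop. Now carry it to above the sleeve.

```bash
python3 -m jog '[{"dp":[0.006,0.02,0],"twist":[0,0,0]},{"dp":[0.017,0.065,0],"twist":[0,0,0]},{"dp":[0.03,0.115,0],"twist":[0,0,0]},{"dp":[0.044,0.165,0],"twist":[0,0,0]},{"dp":[0.058,0.215,0],"twist":[0,0,0]}]'
python3 -m jog '[{"dp":[0.014,0.05,0],"twist":[0,0,0]},{"dp":[0.028,0.1,-0.005],"twist":[0,0,0]},{"dp":[0.04,0.14,-0.02],"twist":[0,0,0]},{"dp":[0.045,0.16,-0.035],"twist":[0,0,0]},{"dp":[0.045,0.16,-0.035],"twist":[0,0,0]}]'
python3 -m jog '[{"dp":[0,0,0],"twist":[0,0,0]},{"dp":[0,0,0],"twist":[0,0,0]},{"dp":[0,0,0],"twist":[0,0,0]}]'
python3 - <<'E'
from h import *
print(get_obs()["eef_pos"],get_obs()["joints"].round(1))
p,d=get_image("scene");np.savez("scene2.npz",p=p,d=d)
k=calibration("wrist");w,d=get_image("wrist");np.savez("w3.npz",p=w,d=d,R=k["R"],t=k["t"],K=k["mtx"])
im=np.hstack([cv2.resize(p[100:250,220:353],(400,450)),cv2.resize(w[20:245,150:350],(400,450))])
cv2.imwrite("pics/st.png",im[:,:,::-1])
E
```

```text
time_s: 5.95
eef_pos: [0.572, -0.0238, 0.366]
tcp_rot: [[-0.714, 0.7, -0.0], [0.7, 0.714, -0.0], [0.0, -0.0, -1.0]]
ft_force: [0.5, -0.1, -1.0]
width: 0.0213
gripper_force: 58.9
time_s: 6.58
eef_pos: [0.6163, 0.1354, 0.3293]
tcp_rot: [[-0.715, 0.699, -0.003], [0.699, 0.715, -0.001], [0.001, -0.003, -1.0]]
ft_force: [0.0, -0.4, -1.4]
width: 0.0212
gripper_force: 59.1
time_s: 6.95
eef_pos: [0.6169, 0.1337, 0.3318]
tcp_rot: [[-0.713, 0.701, 0.001], [0.701, 0.713, 0.0], [-0.0, 0.001, -1.0]]
ft_force: [0.3, -0.5, -1.4]
width: 0.0214
gripper_force: 59.1
[0.61692747 0.13373099 0.33179575] [-29.7  27.   18.5  84.7  -8.8  69.7  35.4]
```

View pics/st.png

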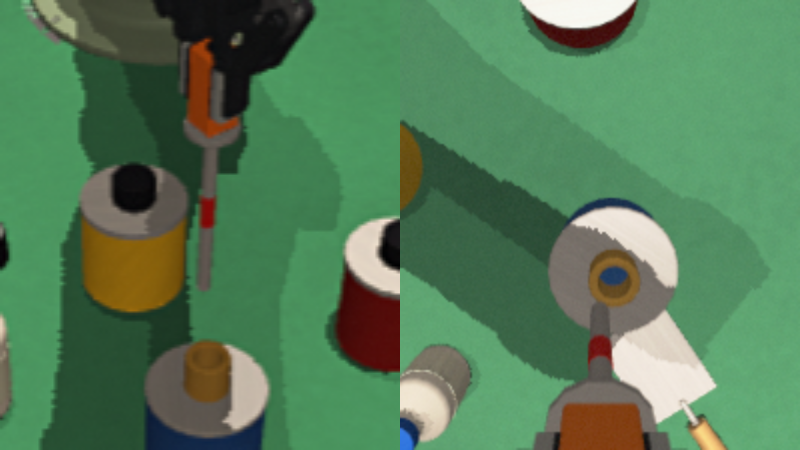

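Both views show the rod tip and the open mouth. In the left (scene) crop the tip is at (204,288) and the mouth at (208,355). In the right (wrist) crop the tip is at (600,306) and the mouth at (614,278). I'll fit the sleeve and rod silhouettes in each camera.

```bash
cat > fit.py <<'E'
from h import *
import sys
from scipy.optimize import least_squares,minimize
def wproj(f,P):
    x=np.array(P)@f["R"].T+f["t"];n=np.linalg.norm(x[...,:2],axis=-1,keepdims=True)
    return f["K"][:2,2]+f["K"][0,0]*np.arctan2(n,x[...,2:])*x[...,:2]/n
a=np.linspace(0,2*np.pi,48,endpoint=False);C=np.c_[np.cos(a),np.sin(a),0*a]
S=8
def hull(pr,P):
    m=np.zeros((384*S//2,512*S//2),np.uint8)   # 4x supersampled
    cv2.fillConvexPoly(m,cv2.convexHull(((pr(P)+.5)*S/2-.5).round().astype(np.int32)),1)
    return cv2.resize(m.astype(np.float32),(512,384),interpolation=cv2.INTER_AREA)
def fit(pr,mask,shape,x0,step):
    c=lambda x:np.abs(hull(pr,shape(x))-mask).sum()
    r=minimize(c,x0,method="Nelder-Mead",options=dict(initial_simplex=np.vstack([x0]+[np.add(x0,step*e) for e in np.eye(len(x0))]),xatol=1e-5))
    return r.x,r.fun/mask.sum()
def run(sn,wn):
    w=np.load(wn);s=np.load(sn);tcp=get_obs()["eef_pos"];out={}
    for n,f,pr in(("scene",s,lambda P:proj("scene",P)),("wrist",w,lambda P:wproj(w,P))):
        hsv=cv2.cvtColor(f["p"],cv2.COLOR_RGB2HSV);h,sa,_=cv2.split(hsv)
        near=hull(pr,np.r_[np.array([.62,.14,.116])+.03*C,np.array([.62,.14,.08])+.03*C])>0
        m=((h>8)&(h<30)&(sa>110)&near).astype(np.uint8)
        k,l,st,_=cv2.connectedComponentsWithStats(m);m=(l==1+st[1:,4].argmax()).astype(np.uint8)
        if n=="wrist":
            m0=np.zeros_like(m);cv2.fillConvexPoly(m0,cv2.convexHull(np.argwhere(m)[:,::-1].astype(np.int32)),1);m=m0
        else: m=cv2.morphologyEx(m,cv2.MORPH_CLOSE,np.ones((9,9)))
        x,e=fit(pr,m,lambda x:np.r_[[x[0],x[1],.116]+.016*C,[x[0],x[1],.086]+.016*C],[.62,.14],.008)
        g=tcp+np.array([0,0,.005-.094])
        near=hull(pr,np.r_[g+.03*C,g+[0,0,.03]+.02*C,g-[0,0,.03]+.02*C])>0
        r=(((h<6)|(h>174))&(sa>140)&near).astype(np.uint8)
        b,eb=fit(pr,r,lambda x:np.r_[[x[0],x[1],g[2]+.012]+.0045*C,[x[0],x[1],g[2]-.012]+.0045*C],g[:2],.006)
        print(n,"sleeve",x.round(4),round(e,2),m.sum(),"band at assumed z",b.round(4),round(eb,2),r.sum(),"b-s mm",((b-x)*1e3).round(1))
        if n=="scene":
            # rod midline below band vs vertical line through fitted band
            zs=np.linspace(g[2]-.065,g[2]+.055,25);q=pr(np.c_[np.full(25,b[0]),np.full(25,b[1]),zs])
            for z,(u,v) in zip(zs,q):
                row=int(round(v));c=np.arange(int(u)-9,int(u)+10)
                ok=(sa[row,c]<75)|(((h[row,c]<6)|(h[row,c]>174))&(sa[row,c]>140))
                if 3<=ok.sum()<=8: print(f"{(z-g[2])*1e3:.0f}:{c[ok].mean()-u:.1f}",end=" ")
            mm=np.linalg.norm(pr(b.tolist()+[g[2]])-pr([b[0],b[1]+.01,g[2]]))/10
            print("px/mm",mm.round(2))
    print("tcp",tcp)
if __name__=="__main__": run(*sys.argv[1:])
E
python3 fit.py scene2.npz w3.npz
```

```text
scene sleeve [0.6203 0.1373] 0.1 275 band at assumed z [0.6202 0.1316] 0.57 40 b-s mm [-0.1 -5.7]
-65:0.5 -60:-0.1 -55:-0.2 -50:0.2 -45:0.1 -40:0.0 -35:-0.1 -30:0.3 -25:0.2 -20:0.1 -15:0.0 -10:0.4 -5:-1.6 0:-3.4 5:-3.9 10:-4.0 15:-4.5 20:-3.1 25:-2.5 30:-1.6 35:0.5 40:0.4 45:0.2 50:0.1 px/mm 0.54
wrist sleeve [0.622  0.1408] 0.08 595 band at assumed z [0.6141 0.1367] 0.85 119 b-s mm [-7.9 -4.2]
tcp [0.61688607 0.13412985 0.33160355]
```

```bash
python3 - <<'E'
from fit import *
w=np.load("w3.npz");s=np.load("scene2.npz");tcp=get_obs()["eef_pos"]
P=[];O=[]
for n,f,pr,bx in(("wrist",w,lambda P:wproj(w,P),(180,210,238,262)),("scene",s,lambda P:proj("scene",P),(155,185,280,298))):
    h,sa,va=cv2.split(cv2.cvtColor(f["p"],cv2.COLOR_RGB2HSV))
    m=((h<8)|(h>170))&(sa>120);k=np.zeros_like(m);k[bx[0]:bx[1],bx[2]:bx[3]]=1;m&=k
    v,u=np.nonzero(m);print(n,len(u),u.min(),u.max(),v.min(),v.max(),"centroid",u.mean(),v.mean(),"pred",pr(tcp+[0,0,-.089]).round(1))
    c=np.array([[u.mean(),v.mean()]])
    if n=="wrist": r,o=wray(w,c);r=r[0]
    else:
        k=calibration(n);R=np.array(k["R"]);r=np.r_[c[0],1]@np.linalg.inv(k["mtx"]).T@R;o=-R.T@k["t"]
    r/=np.linalg.norm(r);P.append(r);O.append(o)
A=sum(np.eye(3)-np.outer(r,r) for r in P);b=sum((np.eye(3)-np.outer(r,r))@o for r,o in zip(P,O))
X=np.linalg.solve(A,b);print("band 3D",X.round(4),"gap mm",[np.linalg.norm((np.eye(3)-np.outer(r,r))@(X-o)).round(4)*1e3 for r,o in zip(P,O)],"minus tcp",(X-tcp).round(4))
# wrist ray vs z
for z in(.238,.243,.248):print(z,(O[0]+P[0]*((z-O[0][2])/P[0][2])).round(4),(O[1]+P[1]*((z-O[1][2])/P[1][2])).round(4))
E
```

```text
wrist 122 244 255 187 202 centroid 249.4016393442623 193.7295081967213 pred [249.7 198.3]
scene 40 287 290 166 175 centroid 288.5 170.5 pred [289.9 170.3]
band 3D [0.6148 0.1335 0.2392] gap mm [np.float64(2.3), np.float64(2.3)] minus tcp [-0.0021 -0.0006 -0.0924]
0.238 [0.6151 0.1355 0.238 ] [0.6127 0.1311 0.238 ]
0.243 [0.6139 0.1368 0.243 ] [0.6184 0.1317 0.243 ]
0.248 [0.6126 0.138  0.248 ] [0.6241 0.1324 0.248 ]
```

The rod hangs vertical, with under 0.3 px deviation along its length. The offset rod→sleeve is about (+6, +6) mm. Moving over the mouth and lower, then a closer check.

```bash
python3 -m jog '[{"dp":[0.003,0.003,-0.01],"twist":[0,0,0]},{"dp":[0.006,0.006,-0.025],"twist":[0,0,0]},{"dp":[0.006,0.006,-0.038],"twist":[0,0,0]},{"dp":[0.006,0.006,-0.04],"twist":[0,0,0]},{"dp":[0.006,0.006,-0.04],"twist":[0,0,0]}]'
python3 -m jog '[{"dp":[0,0,0],"twist":[0,0,0]},{"dp":[0,0,0],"twist":[0,0,0]},{"dp":[0,0,0],"twist":[0,0,0]}]'
python3 - <<'E'
from fit import *
o=get_obs();print(o["time_s"],o["eef_pos"])
p,d=get_image("scene");np.savez("scene3.npz",p=p,d=d)
k=calibration("wrist");w,d=get_image("wrist");np.savez("w4.npz",p=w,d=d,R=k["R"],t=k["t"],K=k["mtx"])
f=np.load("w4.npz");t=o["eef_pos"];print("pred tip px",wproj(f,t+[0,0,-.157]),"mouth(.622,.1408)",wproj(f,np.array([.622,.1408,.116])))
print("scene tip",proj("scene",t+[0,0,-.157]),"mouth",proj("scene",[.6203,.1373,.116]))
im=np.hstack([cv2.resize(p[165:245,255:325],None,fx=5.7,fy=5.7,interpolation=cv2.INTER_CUBIC)[:456,:399],cv2.resize(w[135:215,215:285],None,fx=5.7,fy=5.7,interpolation=cv2.INTER_CUBIC)[:456,:399]])
cv2.imwrite("pics/st2.png",im[:,:,::-1])
E
python3 fit.py scene3.npz w4.npz
```

```text
time_s: 7.68
eef_pos: [0.6229, 0.1404, 0.2913]
tcp_rot: [[-0.714, 0.7, -0.0], [0.7, 0.714, -0.0], [-0.0, -0.0, -1.0]]
ft_force: [-0.5, 0.3, -0.6]
width: 0.0218
gripper_force: 58.9
time_s: 8.05
eef_pos: [0.6229, 0.1405, 0.2915]
tcp_rot: [[-0.714, 0.7, 0.0], [0.7, 0.714, 0.0], [-0.0, 0.0, -1.0]]
ft_force: [0.1, 0.1, -1.9]
width: 0.0214
gripper_force: 58.9
8.05 [0.62289101 0.14050802 0.29151432]
pred tip px [249.75448609 175.26669916] mouth(.622,.1408) [249.40261661 169.81556446]
scene tip [290.35311685 213.23322466] mouth [288.6004065  218.39925858]
scene sleeve [0.6203 0.1373] 0.08 280 band at assumed z [0.6257 0.1386] 0.59 37 b-s mm [5.3 1.3]
-65:0.7 -60:-0.4 -55:0.0 -50:-0.1 -45:-0.2 -40:-0.3 -35:0.1 -30:0.0 -25:-0.1 -20:-0.2 -15:0.2 -10:0.1 -5:-0.0 0:-0.1 5:-0.3 10:0.1 15:0.0 20:-0.1 25:-0.2 30:0.2 35:0.1 40:-0.1 45:-0.2 50:-1.5 px/mm 0.53
wrist sleeve [0.6216 0.1408] 0.08 758 band at assumed z [0.6205 0.1428] 0.82 121 b-s mm [-1.1  2. ]
tcp [0.6228681  0.14053539 0.29139379]
```

View pics/st2.png

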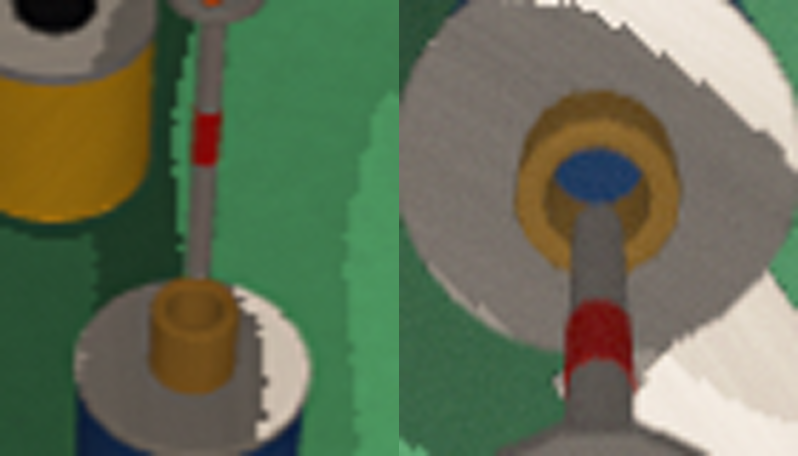

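In the wrist crop the rod axis is at x≈599 and the bore centre at (598,193), so it is centred laterally. The perpendicular offset is about 1 mm or less, and the scene crop agrees to within about 1 mm. The bore has 5.5 mm clearance, so I'll lower it slightly into the mouth and look again.

```bash
python3 -m jog '[{"dp":[0,0,-0.008],"twist":[0,0,0]},{"dp":[0,0,-0.016],"twist":[0,0,0]},{"dp":[0,0,-0.024],"twist":[0,0,0]},{"dp":[0,0,-0.03],"twist":[0,0,0]},{"dp":[0,0,-0.03],"twist":[0,0,0]}]'
python3 - <<'E'
from fit import *
o=get_obs();print(o["time_s"],o["eef_pos"])
p,d=get_image("scene");np.savez("scene4.npz",p=p,d=d)
k=calibration("wrist");w,d=get_image("wrist");np.savez("w5.npz",p=w,d=d,R=k["R"],t=k["t"],K=k["mtx"])
f=np.load("w5.npz");t=o["eef_pos"]
S=8;big=cv2.resize(w[140:210,218:282],None,fx=S,fy=S,interpolation=cv2.INTER_CUBIC)[:,:,::-1].copy();b2=big.copy()
big=cv2.resize(p[185:255,270:310],None,fx=S,fy=S,interpolation=cv2.INTER_CUBIC)[:,:,::-1]
cv2.imwrite("pics/in.png",np.hstack([big[:,:286],b2]))
E
python3 fit.py scene4.npz w5.npz
```

```text
time_s: 8.78
eef_pos: [0.6226, 0.1404, 0.2607]
tcp_rot: [[-0.714, 0.7, -0.001], [0.7, 0.714, -0.0], [0.0, -0.001, -1.0]]
ft_force: [0.8, 0.4, -1.4]
width: 0.0214
gripper_force: 58.9
8.775 [0.62264315 0.14044188 0.26073703]
scene sleeve [0.6203 0.1373] 0.08 280 band at assumed z [0.6239 0.1387] 0.73 32 b-s mm [3.6 1.3]
-65:-3.5 -60:-1.8 -55:1.3 -50:1.2 -45:0.7 -40:-3.0 -35:-0.4 -30:-0.5 -25:-0.6 -20:-0.2 -10:0.1 -5:-0.0 0:0.3 5:0.2 10:0.3 15:0.0 20:-0.1 25:-0.2 30:0.2 35:0.1 40:-0.0 45:-0.2 50:0.2 px/mm 0.51
wrist sleeve [0.6216 0.1411] 0.08 924 band at assumed z [0.6201 0.1431] 0.83 120 b-s mm [-1.5  2. ]
tcp [0.62292642 0.14051279 0.26142916]
```

View pics/in.png

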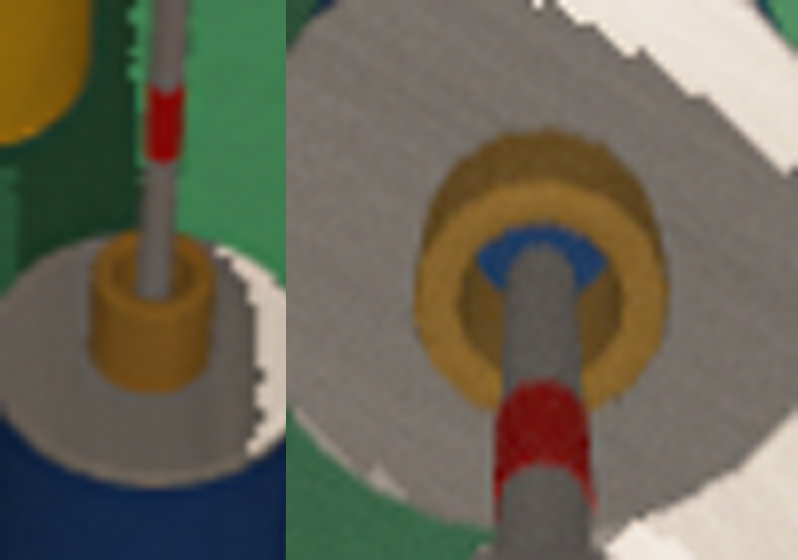

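The rod is inside the mouth and well centred. In the wrist crop the bore centre is at (541,299) and the rod axis at x≈543; in the scene crop the rod is at x≈155 against a rim centre of 153. Lowering the rest of the way.

```bash
python3 -m jog '[{"dp":[-0.0005,0,-0.008],"twist":[0,0,0]},{"dp":[-0.0005,0,-0.016],"twist":[0,0,0]},{"dp":[-0.0005,0,-0.024],"twist":[0,0,0]},{"dp":[-0.0005,0,-0.032],"twist":[0,0,0]},{"dp":[-0.0005,0,-0.038],"twist":[0,0,0]}]'
python3 -m jog '[{"dp":[0,0,-0.006],"twist":[0,0,0]},{"dp":[0,0,-0.012],"twist":[0,0,0]},{"dp":[0,0,-0.016],"twist":[0,0,0]},{"dp":[0,0,-0.016],"twist":[0,0,0]},{"dp":[0,0,-0.016],"twist":[0,0,0]}]'
python3 - <<'E'
from fit import *
o=get_obs();print(o["time_s"],o["eef_pos"],o["ft_force"],o["torque"])
p,d=get_image("scene");w,_=get_image("wrist")
S=8
big=cv2.resize(p[185:255,270:310],None,fx=S,fy=S,interpolation=cv2.INTER_CUBIC)[:,:,::-1]
b2=cv2.resize(w[140:210,218:282],None,fx=S,fy=S,interpolation=cv2.INTER_CUBIC)[:,:,::-1]
cv2.imwrite("pics/fin.png",np.hstack([big[:,:286],b2]))
E
```

```text
time_s: 9.5
eef_pos: [0.6223, 0.1405, 0.2226]
tcp_rot: [[-0.714, 0.7, -0.0], [0.7, 0.714, -0.0], [0.0, -0.0, -1.0]]
ft_force: [-0.1, 0.2, -2.1]
width: 0.0214
gripper_force: 58.9
time_s: 10.12
eef_pos: [0.6224, 0.1405, 0.2075]
tcp_rot: [[-0.714, 0.7, 0.0], [0.7, 0.714, 0.0], [-0.0, 0.0, -1.0]]
ft_force: [0.1, -0.4, -1.1]
width: 0.0215
gripper_force: 58.9
10.125 [0.62241869 0.14053568 0.20748742] [ 0.13511828 -0.42781255 -1.10372146] [-0.0152785   0.01817469 -0.007222  ]
```

View pics/fin.png

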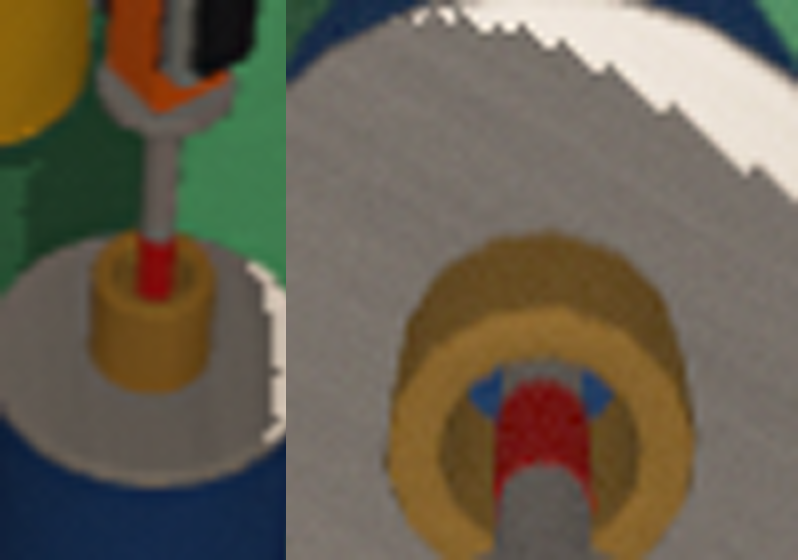

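The red band straddles the sleeve's mouth: in the scene crop the band top is about 9 mm above the mouth plane, and the rod is centred to about 0.5–1 mm in both views. Hold still for more than 2 s, then hand in.

```bash
python3 -m jog '[{"dp":[0,0,0],"twist":[0,0,0]},{"dp":[0,0,0],"twist":[0,0,0]},{"dp":[0,0,0],"twist":[0,0,0]},{"dp":[0,0,0],"twist":[0,0,0]},{"dp":[0,0,0],"twist":[0,0,0]}]' >/dev/null
python3 -m jog '[{"dp":[0,0,0],"twist":[0,0,0]},{"dp":[0,0,0],"twist":[0,0,0]},{"dp":[0,0,0],"twist":[0,0,0]},{"dp":[0,0,0],"twist":[0,0,0]},{"dp":[0,0,0],"twist":[0,0,0]}]' >/dev/null
python3 -m jog '[{"dp":[0,0,0],"twist":[0,0,0]},{"dp":[0,0,0],"twist":[0,0,0]},{"dp":[0,0,0],"twist":[0,0,0]},{"dp":[0,0,0],"twist":[0,0,0]},{"dp":[0,0,0],"twist":[0,0,0]}]' >/dev/null
python3 -m jog '[{"dp":[0,0,0],"twist":[0,0,0]},{"dp":[0,0,0],"twist":[0,0,0]},{"dp":[0,0,0],"twist":[0,0,0]},{"dp":[0,0,0],"twist":[0,0,0]},{"dp":[0,0,0],"twist":[0,0,0]}]'
python3 -m jog '[{"dp":[0,0,0],"twist":[0,0,0]},{"dp":[0,0,0],"twist":[0,0,0]},{"dp":[0,0,0],"twist":[0,0,0]},{"dp":[0,0,0],"twist":[0,0,0]},{"dp":[0,0,0],"twist":[0,0,0]}]'
python3 -c "from bench import finish_job;print(finish_job())"
```

```text
time_s: 12.72
eef_pos: [0.6223, 0.1405, 0.2073]
tcp_rot: [[-0.714, 0.7, -0.0], [0.7, 0.714, -0.0], [-0.0, -0.0, -1.0]]
ft_force: [1.6, -0.6, -1.5]
width: 0.0216
gripper_force: 58.9
time_s: 13.35
eef_pos: [0.6223, 0.1405, 0.2073]
tcp_rot: [[-0.714, 0.7, -0.0], [0.7, 0.714, -0.0], [0.0, -0.0, -1.0]]
ft_force: [-0.3, 0.1, -1.4]
width: 0.0212
gripper_force: 58.9
the job is handed in; nothing more can be done
None
```

I lifted the probe off its hook and lowered it upright into the blue canister's sleeve, red band at the mouth and rod within about 1 mm of centre with no sign of contact, then held it still for about 3 s and handed the job in at 13.4 s, still gripped.

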